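Mark the red thread for reorder

TASK

The red thread is running low: with closed fingertips gently push the white marker on the red spool's stand fully home, then press the green send button on the grey terminal all the way down for a moment, let it come back up and withdraw clear of everything. Leave the other markers and the orange cancel button alone, and do not touch, move or lift any spool.

Things in the scene. Friction and masses are not known exactly. Their poses are not given: they have to be found in the camera images.
- stand_red: fixed wooden block, 130 (x) x 80 (y) x 25 mm high, on the table, that carries the red spool and its marker; origin at the centre of its underside, z up. The spool stands on a peg 30 mm from the origin along +x; the marker sits 45 mm from the origin along -x (the end nearer the robot).
- spool_red: loose upright spool of red thread on a white core tube, 45 mm across, 55 mm high, 60 g, slipped over the stand's peg; origin at the centre of its underside, 25 mm above the table, z up. Not to be touched.
- marker_red_top (a point): centre of the top face of the red spool's marker: a white round push-in cap, 22 mm across (all four look alike). Its top is 13 mm above the stand's upper face when fully out and 4 mm above it when fully in.
- marker_red (a joint): how far the red spool's marker is pushed down, m: 0 fully out, 0.009 fully home against a hard stop. No spring: it slides against about 3 N of friction and stays where it is left.
- stand_yellow: fixed wooden block, 130 (x) x 80 (y) x 25 mm high, on the table, that carries the yellow spool and its marker; origin at the centre of its underside, z up. The spool stands on a peg 30 mm from the origin along +x; the marker sits 45 mm from the origin along -x (the end nearer the robot).
- spool_yellow: loose upright spool of yellow thread on a white core tube, 45 mm across, 55 mm high, 60 g, slipped over the stand's peg; origin at the centre of its underside, 25 mm above the table, z up. Not to be touched.
- marker_yellow_top (a point): centre of the top face of the yellow spool's marker: a white round push-in cap, 22 mm across (all four look alike). Its top is 13 mm above the stand's upper face when fully out and 4 mm above it when fully in. Already pushed most or all of the way in at the start, left so by someone earlier.
- marker_yellow (a joint): how far the yellow spool's marker is pushed down, m: 0 fully out, 0.009 fully home against a hard stop. No spring: it slides against about 3 N of friction and stays where it is left.
- stand_teal: fixed wooden block, 130 (x) x 80 (y) x 25 mm high, on the table, that carries the teal spool and its marker; origin at the centre of its underside, z up. The spool stands on a peg 30 mm from the origin along +x; the marker sits 45 mm from the origin along -x (the end nearer the robot).
- spool_teal: loose upright spool of teal thread on a white core tube, 45 mm across, 55 mm high, 60 g, slipped over the stand's peg; origin at the centre of its underside, 25 mm above the table, z up. Not to be touched.
- marker_teal_top (a point): centre of the top face of the teal spool's marker: a white round push-in cap, 22 mm across (all four look alike). Its top is 13 mm above the stand's upper face when fully out and 4 mm above it when fully in.
- marker_teal (a joint): how far the teal spool's marker is pushed down, m: 0 fully out, 0.009 fully home against a hard stop. No spring: it slides against about 3 N of friction and stays where it is left.
- stand_purple: fixed wooden block, 130 (x) x 80 (y) x 25 mm high, on the table, that carries the purple spool and its marker; origin at the centre of its underside, z up. The spool stands on a peg 30 mm from the origin along +x; the marker sits 45 mm from the origin along -x (the end nearer the robot).
- spool_purple: loose upright spool of purple thread on a white core tube, 45 mm across, 55 mm high, 60 g, slipped over the stand's peg; origin at the centre of its underside, 25 mm above the table, z up. Not to be touched.
- marker_purple_top (a point): centre of the top face of the purple spool's marker: a white round push-in cap, 22 mm across (all four look alike). Its top is 13 mm above the stand's upper face when fully out and 4 mm above it when fully in.
- marker_purple (a joint): how far the purple spool's marker is pushed down, m: 0 fully out, 0.009 fully home against a hard stop. No spring: it slides against about 3 N of friction and stays where it is left.
- terminal: fixed grey order terminal, a box 130 (x) x 80 (y) x 30 mm high on the table; origin at the centre of its underside, z up. On top: the green send button 34 mm from the origin along -x (nearer the robot), the orange cancel button 34 mm along +x.
- send_top (a point): centre of the top face of the green send button, 28 mm across, in a black housing on the terminal; the point moves down with the button.
- send (a joint): how far the green send button is pressed, m: 0 released, 0.006 fully down (hard stop); a spring returns it, about 4 N when fully down.
- cancel_top (a point): centre of the top face of the orange cancel button, 28 mm across, in a black housing on the terminal; the point moves down with the button.
- cancel (a joint): how far the orange cancel button is pressed, m: 0 released, 0.006 fully down (hard stop); a spring returns it, about 4 N when fully down.
Things that resemble listed ones, but are neither listed nor needed, are in the scene too. Of the things that look like the terminal, take the one that is farthest from the robot's base at the start.

How it is judged (in metres and radians):
On the way, in this order (a step that is already met when the one before it is completed fails the run):
1. the red spool's marker is pushed home (value of joint marker_red above 0.0075 m), for 0.2 s.
2. the green send button is pressed down (value of joint send above 0.0045 m), for 0.1 s.
At the end, for the whole second after the job is handed in: The red spool's marker is home (at least 7.5 of its 9 mm in), both terminal buttons are up again (within 1 mm), the other three markers are within 2 mm of where they began, and all four spools stand upright within 6 mm of where they began (value of joint marker_red above 0.0075 m and value of joint each of send, cancel below 0.001 m and distance of each of marker_yellow_top, marker_teal_top, marker_purple_top from where it was at the start of the episode below 0.002 m and distance of each of spool_red, spool_yellow, spool_teal, spool_purple from where it was at the start of the episode below 0.006 m and angle between each of spool_red, spool_yellow, spool_teal, spool_purple's own z axis and vertical below 0.15 rad); the robot touches nothing.
It fails at once if the send button is pressed before the red spool's marker is home (value of joint send above 0.003 m and value of joint marker_red below 0.007 m).
It fails at once if the cancel button is pressed (value of joint cancel above 0.002 m).
It fails at once if another spool's marker is moved by more than 2 mm (distance of any of marker_yellow_top, marker_teal_top, marker_purple_top from where it was at the start of the episode above 0.002 m).
It fails at once if a spool is touched by the robot (over 1 N), lifted, shifted by more than 6 mm or tipped (contact force between any of the fingers, the arm and spool_red above 1 N or distance of any of spool_red, spool_yellow, spool_teal, spool_purple from where it was at the start of the episode above 0.006 m or angle between any of spool_red, spool_yellow, spool_teal, spool_purple's own z axis and vertical above 0.15 rad or contact force between any of the fingers, the arm and spool_yellow above 1 N or contact force between any of the fingers, the arm and spool_teal above 1 N or contact force between any of the fingers, the arm and spool_purple above 1 N).
It fails at once if the marker or its stand, or the terminal, is pressed hard (over 35 N) (contact force between any of the fingers, the arm and stand_red above 35 N or contact force between any of the fingers, the arm and terminal above 35 N).
It also fails if it takes over 45 s, if anything falls off the work surface, if the arm or the gripper's body presses on something with over 40 N, if the wrist force passes 120 N, or if a joint passes its speed limit or range.

ROBOT

A 6-joint arm with a two-finger parallel gripper is mounted at the origin on the work surface. World frame = base frame: x ahead of the robot, y to its left, z up, the work surface at z = 0. Lengths are in mm, angles in rad, forces in N, time in s.
With the tool pointing down it reaches from about 275 to 750 mm from the base axis. Payload 10.2 kg.
Tool frame: the origin (TCP) lies at the very end of the fingers, on their centre line; the grasp point (between the pads) lies 19 mm behind it (robot.hold_point_z is the z of the grasp point in the tool frame, in mm); z points along the fingers, y is the direction in which the jaws open and shut (so a half turn about z gives the same grasp; the last joint's range is limited). The gripper opens to 85 mm and grips with 20 to 120 N. Pads are 22 mm wide; open, the fingers measure 114 mm over their backs; the gripper's body (76 mm by 85 mm) begins 54 mm behind the grasp point. The pads swing forward as they close: fully open they stand 13 mm farther back than shut.
Start: joints at [1.043, 0.313, 1.498, -0, 1.331, -0.223], TCP at [157.567, 500.803, 231.294] pointing down, gripper open.
Joint ranges: [-2.94, 2.94], [-0.97, 2.17], [0.19, 2.56], [-1.23, 4.37], [0.02, 3.11], [-2.88, 2.88]. Speed limits (rad/s): [2.39, 2.39, 3.01, 3.14, 3.14, 3.14].

INTERFACE

Orientations are given as a unit quaternion [x, y, z, w].
In Python, from plant import observe, vision, robot gives the robot as it stands.
- The arm moves only by the shell command python3 -m inch 'ROWS' [FORCE]. ROWS is a JSON object of lists of equal length, an entry for each row: "translation": the shift along the world's x, y, z in cm, a list of three; "twist": the turn, a rotation vector about the world's x, y, z in rad, a list of three; "gripper": the opening, from 0 (shut) to 1 (fully open). A call has 1 to 12 rows; each row is the pose to reach, as a shift and turn from the pose commanded when the call began; what a row does not reach only later rows make up. A row lasts 1/10 s, in which the tool goes at most 50 mm and 8.59 degrees, less where a joint would pass 70% of its speed; a pose out of reach is approached as far as the arm can. A call with a gripper value outside its range is refused whole. The fingers move at their own pace and stop on an object; FORCE is the grip in N (left out, the last holds). Time passes only in rows, so rows that repeat a pose let the fingers close. It gives the time, the measured TCP pose, the force and the opening at its end, in the units of the state.
- observe(): the state, without advancing time (a new reading comes with each control period).
- vision.get_image(name): name is "side" or "top"; returns the picture (480x640x3 uint8, red, green, blue); there is no depth.
- vision.camera_model(name): a dict with "K" (3x3 intrinsics, pixels), "position" and "orientation" of the camera in the world. Camera axes: x right, y up, looking along -z (the intrinsics and any distortion apply to the point x, -y, -z); pixel columns grow to the right and rows downward; lengths in mm; the calibration is good to about 2 mm. A picture is of the moment at which its call begins. camera_model takes no time and is no camera call.
- robot.close_job(): hands the job in, once; it reports no verdict.
The state is a dict: "t": time; "joint_positions": joint angles; "joint_vel": joint speeds; "joint_efforts": joint torques, N m; "tcp_pos": TCP position; "orientation": TCP orientation; "force": force on the tool from outside, world axes, zero at the start; "wrist_torque": the same for the moment, N m; "finger_gap": finger opening in mm.
Only numpy, scipy, OpenCV 4.12 (cv2) and the standard library are available. Lean on these libraries where they do the work, as an engineer would, in place of code of your own. Each camera call takes 0.05 s, during which the arm holds its last target. There are 200 camera calls.

## Working session

There is one attempt and no reset: what is moved stays moved. The work goes in short steps, Python scripts to look and compute and a shell command to move; the robot and the scene stay as the last step left them, time stands still between calls to the robot, and variables do not carry over. Pictures are saved under pics/ and viewed, about 8 in all and at most 12, crops included, and the job is handed in when it is done.

```bash
mkdir -p pics; python3 - <<'E'
from plant import observe, vision, robot
import cv2
for n in("side","top"):
    im=vision.get_image(n); cv2.imwrite(f"pics/{n}0.png",im[:,:,::-1]); 
    m=vision.camera_model(n); print(n,m)
s=observe(); print(s["t"],s["tcp_pos"],s["orientation"],s["force"],s["finger_gap"])
E
```

```text
side {'K': array([[494.7094586 ,   0.        , 319.28022575],
       [  0.        , 494.7094586 , 237.34964499],
       [  0.        ,   0.        ,   1.        ]]), 'position': array([ 427.72533597, -735.91246263,  633.80329225]), 'orientation': array([ 0.45005375, -0.00652112, -0.0365659 ,  0.89222869])}
top {'K': array([[513.77449818,   0.        , 321.87471384],
       [  0.        , 513.77449818, 251.79577409],
       [  0.        ,   0.        ,   1.        ]]), 'position': array([ 284.4499488 ,  -10.01164478, 1166.21657526]), 'orientation': array([ 0.05837888, -0.06080782, -0.69925214,  0.70988785])}
0.1 [157.43167409 500.6280725  230.79380724] [ 1.51776292e-01  9.88414707e-01 -5.25409314e-04 -2.19462217e-04] [-0.06431356  0.21088181  0.05626862] 85.31467395838047
```

View pics/top0.png

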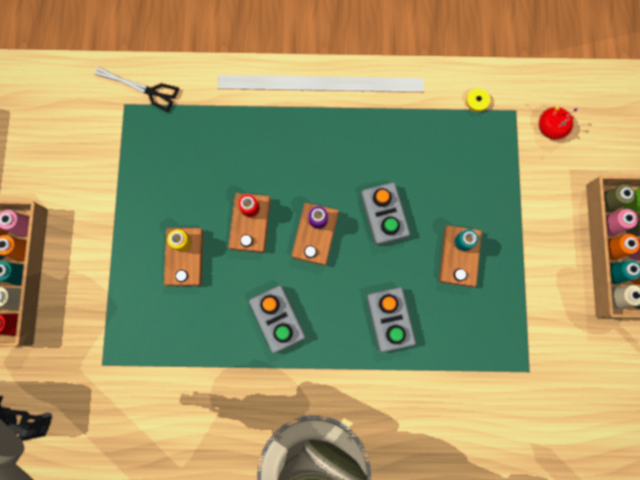

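View pics/side0.png

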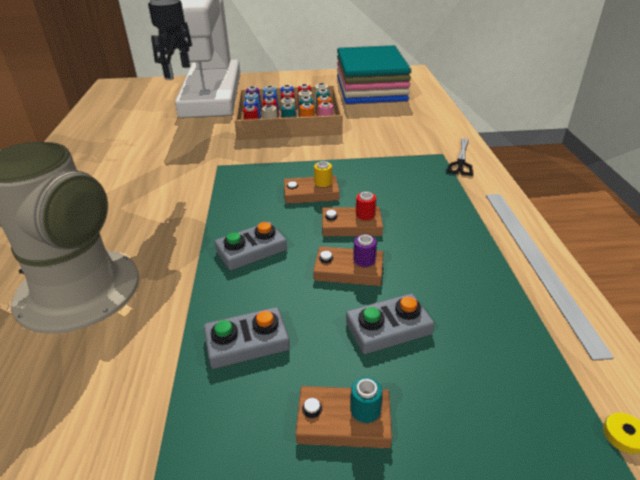

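Top view: red stand at (249,222) with its white marker at (246,240). There are three terminals, centred near (386,212), (277,318) and (391,319). The one at (386,212) is farthest from the base, which is near (313,470), so I'll use its green button at (391,225). In the side view the red marker is at (331,215) and that terminal's green button at (372,316).

```bash
cat > h.py <<'E'
import numpy as np, cv2
from scipy.spatial.transform import Rotation as R
from plant import observe, vision, robot
def ray(n,uv):
    m=vision.camera_model(n); K=m["K"]
    d=np.linalg.inv(K)@[uv[0],uv[1],1]; d=R.from_quat(m["orientation"]).apply([d[0],-d[1],-d[2]])
    return np.array(m["position"]),d/np.linalg.norm(d)
def plane(n,uv,z):
    p,d=ray(n,uv); return p+d*(z-p[2])/d[2]
def tri(a,b):
    (p,d),(q,e)=ray("top",a),ray("side",b)
    s=np.linalg.lstsq(np.c_[d,-e],q-p,rcond=None)[0]
    A,B=p+s[0]*d,q+s[1]*e; return (A+B)/2,np.linalg.norm(A-B)
def proj(n,X):
    m=vision.camera_model(n); c=R.from_quat(m["orientation"]).inv().apply(np.array(X)-m["position"])
    q=m["K"]@[c[0],-c[1],-c[2]]; return q[:2]/q[2]
def blob(im,kind,c,r=14):
    h=cv2.cvtColor(im,cv2.COLOR_RGB2HSV)
    k=cv2.inRange(h,(0,0,150),(180,60,255)) if kind=="w" else cv2.inRange(h,(45,120,110),(75,255,255)) if kind=="g" else cv2.inRange(h,(8,150,150),(20,255,255))
    w=np.zeros_like(k); cv2.circle(w,c,r,255,-1); k&=w
    n,l,s,ce=cv2.connectedComponentsWithStats(k); i=1+np.argmax(s[1:,4]); return ce[i],s[i,4]
E
python3 - <<'E'
from h import *
T=cv2.imread("pics/top0.png")[:,:,::-1].copy();S=cv2.imread("pics/side0.png")[:,:,::-1].copy()
for n,k,a,b,z in[("mred","w",(246,240),(331,215),38),("mpur","w",(310,252),(326,257),38),("myel","w",(181,276),(292,185),29),("mteal","w",(460,274),(312,407),38),
 ("send","g",(391,225),(372,315),40),("cancel","o",(383,197),(408,307),40),("g2","g",(283,333),(234,240),40),("g3","g",(396,335),(223,330),40)]:
    A,na=blob(T,k,a);B,nb=blob(S,k,b); X,e=tri(A,B)
    print(n,A.round(1),na,B.round(1),nb,"tri",X.round(1),round(e,1),"top@z",plane("top",A,z).round(1),"side@z",plane("side",B,z).round(1), round(float(np.hypot(*X[:2]))))
a=cv2.resize(T[170:290,220:420],None,fx=4,fy=4,interpolation=cv2.INTER_CUBIC)
cv2.imwrite("pics/crop1.png",a[:,:,::-1])
E
```

```text
mred [245.6 239.6] 86 [330.8 212.5] 52 tri [503.1 158.8  36. ] 1.9 top@z [501.7 158.4  38. ] side@z [503.8 156.1  38. ] 528
mpur [309.8 250.9] 90 [325.6 254.2] 75 tri [479.7  14.6  35.7] 2.1 top@z [478.3  14.5  38. ] side@z [480.6  12.1  38. ] 480
myel [180.4 275. ] 89 [292.  183.6] 42 tri [421.8 301.1  30.7] 2.2 top@z [420.9 301.4  29. ] side@z [422.8 304.4  29. ] 518
mteal [460.4 274.1] 90 [311.5 404.4] 175 tri [ 432.7 -320.    37. ] 2.3 top@z [ 431.4 -319.8   38. ] side@z [ 433.8 -320.5   38. ] 538
send [390.7 224.1] 128 [371.4 312.6] 150 tri [ 540.5 -164.7   50.7] 2.3 top@z [ 541.8 -166.2   40. ] side@z [ 543.8 -154.    40. ] 565
cancel [382.2 195.6] 127 [408.5 303. ] 166 tri [ 606.2 -146.3   48.8] 2.0 top@z [ 607.7 -147.3   40. ] side@z [ 610.  -137.1   40. ] 624
g2 [282.  332.5] 139 [232.8 236. ] 96 tri [298.7  70.5  52.1] 1.9 top@z [297.9  71.2  40. ] side@z [296.9  87.5  40. ] 307
g3 [396.1 334.1] 139 [222.6 326.5] 158 tri [ 299.1 -173.9   51.3] 2.3 top@z [ 298.1 -175.8   40. ] side@z [ 297.8 -162.8   40. ] 346
```

View pics/crop1.png

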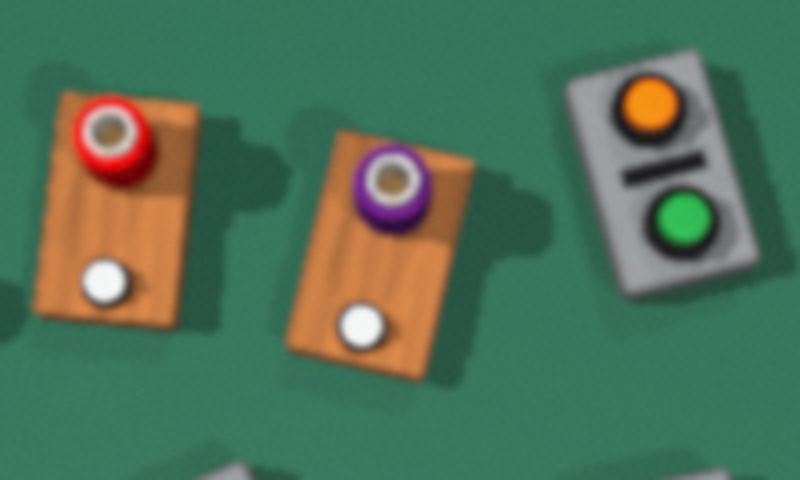

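The crop confirms the red stand's marker at about (502.5, 158, 38) mm. The send button on the farthest terminal is at about (541, -165, 50). I'll travel high with the fingers closing.

```bash
python3 -m inch '{"translation":[[1,-1,0],[4,-4,0],[7.5,-7.5,-1],[11,-11,-2],[14.5,-14.5,-3],[18,-18,-4],[21.5,-21.5,-5],[25,-25,-6],[28.5,-28.5,-7],[31.5,-31.5,-8],[33.7,-33.5,-8],[34.5,-34.2,-8]],"twist":[[0,0,0],[0,0,0],[0,0,0],[0,0,0],[0,0,0],[0,0,0],[0,0,0],[0,0,0],[0,0,0],[0,0,0],[0,0,0],[0,0,0]],"gripper":[0,0,0,0,0,0,0,0,0,0,0,0]}' 20
python3 -m inch '{"translation":[[0,0,0],[0,0,-1],[0,0,-3],[0,0,-5],[0,0,-7],[0,0,-7.5],[0,0,-7.5],[0,0,-7.5]],"twist":[[0,0,0],[0,0,0],[0,0,0],[0,0,0],[0,0,0],[0,0,0],[0,0,0],[0,0,0]],"gripper":[0,0,0,0,0,0,0,0]}'
python3 - <<'E'
from h import *
s=observe(); print(s["t"],s["tcp_pos"],s["force"],s["finger_gap"],R.from_quat(s["orientation"]).as_matrix().round(3).tolist())
T=vision.get_image("top");S=vision.get_image("side")
print(proj("top",s["tcp_pos"]),proj("side",s["tcp_pos"]))
a=cv2.resize(T[180:280,200:300],(400,400),interpolation=cv2.INTER_CUBIC);b=cv2.resize(S[150:250,280:380],(400,400),interpolation=cv2.INTER_CUBIC)
cv2.imwrite("pics/c2.png",np.hstack([a,b])[:,:,::-1])
E
```

```text
t: 1.3
tcp_pos: [503.9, 155.9, 150.8]
orientation: [0.153, 0.988, -0.0, -0.0]
force: [-0.0, 0.1, 0.7]
finger_gap: -0.3
t: 2.1
tcp_pos: [502.7, 159.3, 77.1]
orientation: [0.151, 0.988, 0.0, 0.001]
force: [-0.0, 0.8, 0.6]
finger_gap: 0.2
2.1 [502.66212528 159.28235163  77.09819487] [-0.03742284  0.75970315  0.58584039] 0.16053472777311267 [[-0.954, 0.299, 0.001], [0.299, 0.954, 0.0], [-0.001, 0.0, -1.0]]
[242.63969631 235.69471562] [330.04306467 196.35624604]
```

View pics/c2.png

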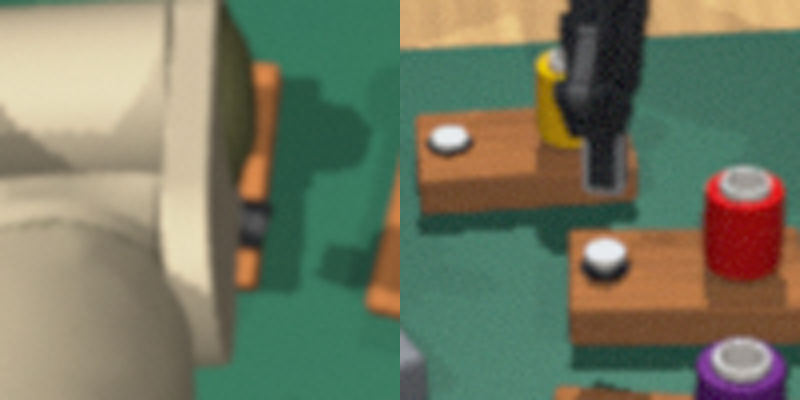

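Left half: the arm hides the marker from above. Right half: the fingertip at side pixel about (331,198) is directly above the red marker at (331,214), within a pixel of the predicted position. Now descending gently.

```bash
python3 -m inch '{"translation":[[0,-0.1,-0.5],[0,-0.1,-1.5],[0,-0.1,-2.5],[0,-0.1,-3.2],[0,-0.1,-3.5],[0,-0.1,-3.6],[0,-0.1,-3.6]],"twist":[[0,0,0],[0,0,0],[0,0,0],[0,0,0],[0,0,0],[0,0,0],[0,0,0]],"gripper":[0,0,0,0,0,0,0]}'
python3 -m inch '{"translation":[[0,0,-0.1],[0,0,-0.2],[0,0,-0.3],[0,0,-0.4],[0,0,-0.5],[0,0,-0.6],[0,0,-0.6]],"twist":[[0,0,0],[0,0,0],[0,0,0],[0,0,0],[0,0,0],[0,0,0],[0,0,0]],"gripper":[0,0,0,0,0,0,0]}'
```

```text
t: 2.9
tcp_pos: [502.6, 157.8, 40.3]
orientation: [0.152, 0.988, 0.0, 0.0]
force: [0.8, 0.3, -0.2]
finger_gap: -0.3
t: 3.6
tcp_pos: [502.6, 157.8, 34.2]
orientation: [0.152, 0.988, 0.0, 0.0]
force: [-0.1, -1.1, 1.2]
finger_gap: 0.1
```

```bash
python3 -m inch '{"translation":[[0,0,-0.1],[0,0,-0.2],[0,0,-0.3],[0,0,-0.35],[0,0,-0.35]],"twist":[[0,0,0],[0,0,0],[0,0,0],[0,0,0],[0,0,0]],"gripper":[0,0,0,0,0]}'
```

```text
t: 4.1
tcp_pos: [502.6, 157.8, 30.7]
orientation: [0.152, 0.988, 0.0, 0.0]
force: [0.4, 0.3, 0.9]
finger_gap: -0.3
```

```bash
python3 -m inch '{"translation":[[0,0,-0.05],[0,0,-0.1],[0,0,-0.1]],"twist":[[0,0,0],[0,0,0],[0,0,0]],"gripper":[0,0,0]}'
```

```text
t: 4.4
tcp_pos: [502.6, 157.8, 29.8]
orientation: [0.152, 0.988, 0.0, 0.0]
force: [0.9, 0.2, 3.0]
finger_gap: -0.1
```

```bash
python3 -m inch '{"translation":[[0,0,-0.05],[0,0,-0.08],[0,0,-0.08]],"twist":[[0,0,0],[0,0,0],[0,0,0]],"gripper":[0,0,0]}'; python3 -m inch '{"translation":[[0,0,-0.03],[0,0,-0.06],[0,0,-0.06]],"twist":[[0,0,0],[0,0,0],[0,0,0]],"gripper":[0,0,0]}'
```

```text
t: 4.7
tcp_pos: [502.6, 157.8, 29.1]
orientation: [0.152, 0.988, 0.0, 0.0]
force: [0.0, -0.2, 3.3]
finger_gap: -0.4
t: 5.0
tcp_pos: [502.7, 157.8, 29.0]
orientation: [0.152, 0.988, 0.0, 0.0]
force: [-2.6, -0.6, 9.5]
finger_gap: 0.3
```

The TCP stopped at 29.0 mm, which is the predicted home height, and the force rose to 9.5 N, so the marker is on its hard stop. Lifting and crossing to the send button.

```bash
python3 -m inch '{"translation":[[0,0,0.5],[0,0,2],[0,0,5],[0,0,8],[0,0,11],[0,-1,12],[0,-4,12],[0.5,-8,12],[1,-12,12],[1.5,-16,12],[2,-19,12],[2,-20,12]],"twist":[[0,0,0],[0,0,0],[0,0,0],[0,0,0],[0,0,0],[0,0,0],[0,0,0],[0,0,0],[0,0,0],[0,0,0],[0,0,0],[0,0,0]],"gripper":[0,0,0,0,0,0,0,0,0,0,0,0]}'
python3 - <<'E'
from h import *
T=vision.get_image("top")
a=cv2.resize(T[180:280,200:300],(400,400),interpolation=cv2.INTER_CUBIC);S=vision.get_image("side");b=cv2.resize(S[150:250,280:380],(400,400),interpolation=cv2.INTER_CUBIC)
cv2.imwrite("pics/c3.png",np.hstack([a,b])[:,:,::-1])
A,_=blob(T,"w",(246,240));B,_=blob(S,"w",(331,216));print(A,B,tri(A,B))
E
python3 -m inch '{"translation":[[0.3,-1,0],[0.6,-4,0],[1,-8,-1],[1.5,-11,-3],[1.7,-12.2,-5],[1.8,-12.3,-6.5],[1.8,-12.3,-7],[1.8,-12.3,-7]],"twist":[[0,0,0],[0,0,0],[0,0,0],[0,0,0],[0,0,0],[0,0,0],[0,0,0],[0,0,0]],"gripper":[0,0,0,0,0,0,0,0]}'
python3 - <<'E'
from h import *
s=observe();S=vision.get_image("side"); print(s["tcp_pos"],proj("side",s["tcp_pos"]))
cv2.imwrite("pics/c4.png",cv2.resize(S[230:360,310:460],(600,520),interpolation=cv2.INTER_CUBIC)[:,:,::-1])
E
```

```text
t: 6.2
tcp_pos: [522.2, -45.1, 147.3]
orientation: [0.153, 0.988, -0.0, -0.001]
force: [0.0, 0.8, -0.5]
finger_gap: 0.1
[246.05882353 240.48235294] [330.65384615 215.42307692] (array([502.5846583 , 158.80924423,  28.22953833]), np.float64(1.9857378921611262))
t: 7.1
tcp_pos: [540.5, -164.3, 78.0]
orientation: [0.151, 0.989, 0.0, -0.001]
force: [0.3, -0.8, 0.1]
finger_gap: -0.2
[ 540.45815988 -164.28879709   77.98280054] [371.33576326 300.50534517]
```

View pics/c3.png

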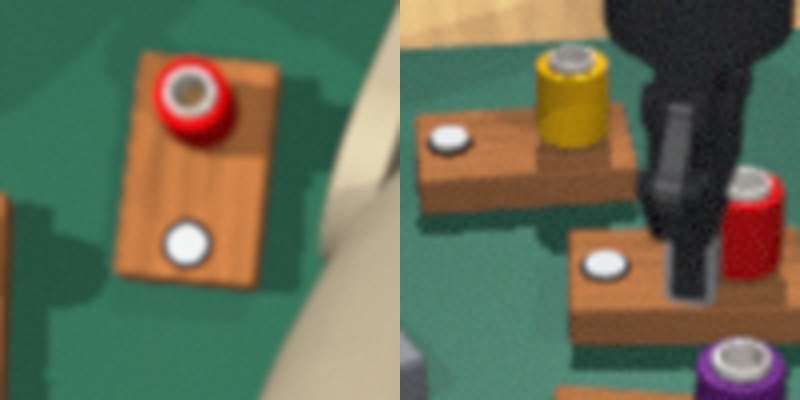

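View pics/c4.png

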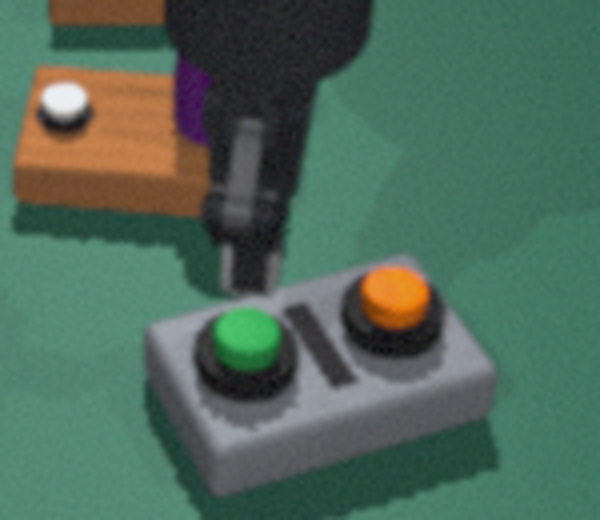

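c3: the red cap now sits low on its stand and triangulates to z≈28, so it's home. The spools haven't moved. c4: the fingertip, crop (250,292), is centred above the green button at (247,335). The orange button at (395,295) is well clear.

```bash
python3 -m inch '{"translation":[[0,0,-0.5],[0,0,-1.5],[0,0,-2.2],[0,0,-2.4],[0,0,-2.5],[0,0,-2.6],[0,0,-2.7],[0,0,-2.8],[0,0,-2.8]],"twist":[[0,0,0],[0,0,0],[0,0,0],[0,0,0],[0,0,0],[0,0,0],[0,0,0],[0,0,0],[0,0,0]],"gripper":[0,0,0,0,0,0,0,0,0]}'; python3 -m inch '{"translation":[[0,0,-0.1],[0,0,-0.2],[0,0,-0.2]],"twist":[[0,0,0],[0,0,0],[0,0,0]],"gripper":[0,0,0]}'
```

```text
t: 8.05
tcp_pos: [540.7, -165.3, 50.6]
orientation: [0.152, 0.988, -0.0, 0.0]
force: [-0.5, -0.0, 0.8]
finger_gap: 0.4
t: 8.35
tcp_pos: [540.7, -165.3, 48.4]
orientation: [0.152, 0.988, -0.0, 0.0]
force: [0.2, -0.5, 2.8]
finger_gap: -0.0
```

```bash
python3 -m inch '{"translation":[[0,0,-0.1],[0,0,-0.2],[0,0,-0.3],[0,0,-0.3]],"twist":[[0,0,0],[0,0,0],[0,0,0],[0,0,0]],"gripper":[0,0,0,0]}'
```

```text
t: 8.75
tcp_pos: [540.7, -165.3, 46.0]
orientation: [0.152, 0.988, -0.0, 0.0]
force: [-1.8, 0.4, 7.6]
finger_gap: 0.1
```

```bash
python3 -m inch '{"translation":[[0,0,-0.05],[0,0,-0.08],[0,0,-0.08]],"twist":[[0,0,0],[0,0,0],[0,0,0]],"gripper":[0,0,0]}'
```

```text
t: 9.05
tcp_pos: [540.8, -165.3, 45.8]
orientation: [0.152, 0.988, -0.0, 0.0]
force: [-4.4, 1.6, 13.9]
finger_gap: 0.1
```

The hard stop is at about 46 mm, 6 mm below the top, with 14 N on it, so the button is fully down. Withdrawing upward and to the side.

```bash
python3 -m inch '{"translation":[[0,0,0.5],[0,0,1.5],[0,0,4],[0,0,8],[0,0,12],[-1,0,15],[-4,0,17],[-8,0,18],[-12,0,18],[-15,0,18],[-16,0,18],[-16,0,18]],"twist":[[0,0,0],[0,0,0],[0,0,0],[0,0,0],[0,0,0],[0,0,0],[0,0,0],[0,0,0],[0,0,0],[0,0,0],[0,0,0],[0,0,0]],"gripper":[0,0,0,0,0,0,0,0,0,0,0,0]}'
python3 - <<'E'
from h import *
T=vision.get_image("top");S=vision.get_image("side");s=observe();print(s["t"],s["tcp_pos"],s["force"],abs(s["joint_vel"]).max())
for n,k,a,b in[("mred","w",(246,240),(331,215)),("mpur","w",(310,252),(326,257)),("myel","w",(181,276),(292,185)),("mteal","w",(460,274),(312,407)),("send","g",(391,225),(372,315)),("cancel","o",(383,197),(408,307))]:
    for v,i,c in(("top",T,a),("side",S,b)):
        try: print(n,v,blob(i,k,c))
        except Exception: print(n,v,"hidden")
cv2.imwrite("pics/end.png",S[:,:,::-1])
E
```

```text
t: 10.25
tcp_pos: [380.1, -165.2, 225.0]
orientation: [0.152, 0.988, -0.0, 0.0]
force: [0.8, -0.8, 0.0]
finger_gap: 0.2
10.35 [ 381.30487827 -165.38268845  224.75158691] [-0.15466521 -1.48409416 -0.24007206] 0.01555248440276249
mred top (array([246.01162791, 240.44186047]), np.int32(86))
mred side (array([330.65384615, 215.42307692]), np.int32(52))
mpur top (array([309.82022472, 250.87640449]), np.int32(89))
mpur side (array([325.57142857, 254.32467532]), np.int32(77))
myel top (array([180.40909091, 275.07954545]), np.int32(88))
myel side (array([291.77272727, 183.65909091]), np.int32(44))
mteal top (array([460., 274.]), np.int32(613))
mteal side (array([311.52247191, 404.52247191]), np.int32(178))
send top (array([390.67460317, 224.16666667]), np.int32(126))
send side (array([371.42944785, 312.98773006]), np.int32(163))
cancel top (array([382.20472441, 195.58267717]), np.int32(127))
cancel side (array([408.25698324, 303.36871508]), np.int32(179))
```

View pics/end.png

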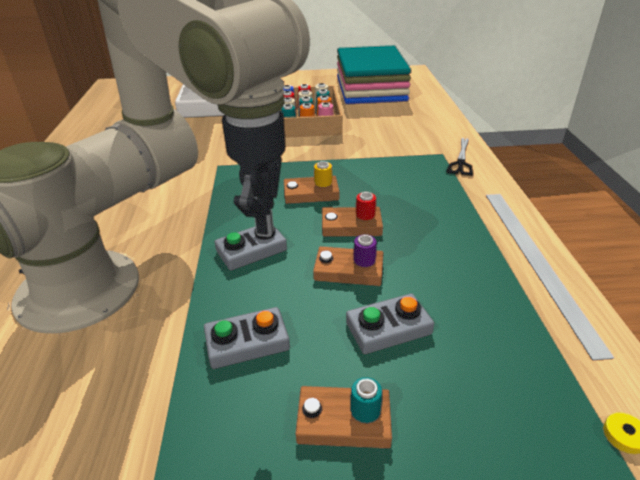

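The final side view shows the arm high and clear, with the fingertip at (265,235) and z=225 mm. The red marker at (331,215) is low, green (371,313) and orange (408,303) are back up, and all spools are upright where they began.

```bash
python3 -c "
from plant import robot
print(robot.close_job())"
```

```text
the job is handed in; nothing more can be done
None
```

I pushed the red spool's marker home, pressed and released the green send button on the farthest terminal, and withdrew. I then handed the job in at about 10.4 s; no verdict is reported.

- **Red marker:** the fingertips stopped at z = 29.0 mm, which is the stated home height, with 9.5 N. Afterwards it triangulated at about 28 mm.
- **Send button:** it reached a hard stop about 6 mm down, with 14 N on it. In the last pictures its top was back within about half a pixel of where it started.
- **Everything else:** the cancel button and the purple and yellow markers had moved by at most half a pixel in both views, and all spools stood upright where they began by eye.
- **Not confirmed:** the arm hid the teal marker from the top camera at the end, so only the side view covers it, and there it hadn't moved. The two cameras disagreed by about 2 mm throughout, which is within the stated calibration.

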